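Load acorns into a sloping sample cell and hold the meter square on its window

ROBOT

A 6-joint arm with a two-finger parallel gripper is mounted at the origin on a cart in front of the work surface, level with it; the furniture and walls round the work are solid. World frame = base frame: x ahead of the robot, y to its left, z up, the work surface at z = 0. Lengths are in m, angles in degrees, forces in N, time in s.
With the tool pointing down it reaches from about 0.3 to 0.75 m from the base axis. Payload 8.5 kg.
Tool frame: the origin (TCP) lies between the finger pads; the fingertips stand 17 mm ahead of it and the grasp point (between the pads) lies 2 mm behind it; z points along the fingers, y is the direction in which the jaws open and shut (so a half turn about z gives the same grasp; the last joint's range is limited). The gripper opens to 85 mm and grips with 20 to 120 N. Pads are 22 mm wide; open, the fingers measure 114 mm over their backs; the gripper's body (76 mm by 85 mm) begins 54 mm behind the grasp point. The pads swing forward as they close: fully open they stand 13 mm farther back than shut.
Start: joints at [64.269, 21.807, 74.336, -0, 83.858, -12.336], TCP at [0.127, 0.535, 0.248] pointing down, gripper open.
Joint ranges: [-178.18, 178.18], [-50.72, 133.34], [12.68, 142.11], [-81.47, 261.47], [9.98, 163.14], [-165.26, 165.26]. Speed limits (degrees/s): [136.94, 136.94, 180, 180, 180, 180].

INTERFACE

Orientations are given as a 3x3 rotation matrix whose columns are the frame's x, y, z axes.
In Python, from rig import readout, eyes, env gives the robot as it stands.
- The arm moves only by the tool arm_command, never from a script. Its argument "rows" is text: rows parted by semicolons, each of 7 numbers parted by spaces: the closure, from 0 (fully open) to 1 (shut), then the shift along the tool's x, y, z in mm, then the turn, a rotation vector about the tool's x, y, z in degrees. In form: grip dx dy dz rx ry rz; .... A call has 1 to 5 rows; each row shifts and turns the commanded pose from where the row before left it, along the tool's axes as they then stand; what a row does not reach is not made up. A row lasts 1/12 s, in which the tool goes at most 41.7 mm and 7.16 degrees, less where a joint would pass 70% of its speed; a pose out of reach is approached as far as the arm can. A call with a gripper value outside its range is refused whole. The fingers move at their own pace and stop on an object; "squeeze" is the grip in N (left out, the last holds). Time passes only in rows, so rows that do not move let the fingers close. It gives the time, the measured TCP pose, the force and the opening at its end, in the units of the state.
- readout.observe(): the state, without advancing time (a new reading comes with each control period).
- eyes.get_image(name): name is "side" or "top" or "wrist"; returns the picture (384x512x3 uint8, red, green, blue); there is no depth.
- eyes.camera_model(name): a dict with "mtx" (3x3 intrinsics, pixels), "k1" (the pictures are not rectified: a ray, as slopes to the right and down, at radius r is drawn at 1 + k1 r^2 times it, then the intrinsics apply), "view" (4x4, takes a point from world to camera coordinates). Camera axes: x right, y up, looking along -z (the intrinsics and any distortion apply to the point x, -y, -z); pixel columns grow to the right and rows downward; lengths in m; the calibration is good to about 2 mm. A picture is of the moment at which its call begins: read the wrist's pose just before it. camera_model takes no time and is no camera call; for the wrist camera it gives the pose at the moment of the call.
- env.close_job(): hands the job in, once; it reports no verdict.
The state is a dict: "time_s": time; "q": joint angles; "qvel": joint speeds; "joint_efforts": joint torques, N m; "position": TCP position; "tool_rot": TCP orientation; "ft_force": force on the tool from outside, world axes, zero at the start; "wrist_torque": the same for the moment, N m; "grip_width": finger opening in m.
Only numpy, scipy, OpenCV 4.12 (cv2) and the standard library are available. Lean on these libraries where they do the work, as an engineer would, in place of code of your own. Each camera call takes 0.05 s, during which the arm holds its last target. There are 200 camera calls.

TASK

Tip the four acorns out of the small aluminium tray into the open funnel of the white sloping sample cell, so that all four end up inside it, and set the empty tray back down flat on its low wooden riser. Then draw the hand-held meter up out of its stand and hold its sprung nose on the cell's window, inside the orange locating ring and square to the sloping glass, pressed gently so that the nose is pushed about half-way in, never hard. Finish while still holding the meter there; leave the calculator and the two seed jars beside the work where they are.

Things in the scene. Friction and masses are not known exactly. Their poses are not given: they have to be found in the camera images.
- tray: Open aluminium pouring tray, 122 long x 62 wide, 0.16 kg; side walls 3 thick, to z = 27. Origin: centre of its underside; z up, x towards the open pouring end. On rubber feet, floor top at z = 5.5, flat to x = +30, then ramping up 11 degrees to the lip at x = +62. A black upright grip stands at its rear. Tip the pouring end down 45 to 55 degrees and the acorns run out (they slide at about 20 degrees of slope)
- riser: Low riser of light wood on which the tray stands, fixed: top 150 (x) by 190 (y), flat, 34 above the table. Origin: centre of its underside. The green tablecloth around it is creased, up to 30 high to the eye; the true surface is the table
- tray_grip (a point): Centre of the tray's black upright grip, at x = -58, z = 59 in the tray's frame. The grip is 12 thick along the tray's x, 36 wide along y, from z = 33 to 77: pinch it from above across its thickness. One finger goes down inside the tray, where the acorns' tops are at z = 26
- tray_lip (a point): Middle of the upper edge of the tray's pouring lip: x = +62, z = 11.5 in the tray's frame
- acorn_1: Smooth brown acorn without its cup, 29 long, 20 thick, 0.011 to 0.016 kg, lying in the tray at the start. Origin: its centre; x along its length
- acorn_2: Smooth brown acorn without its cup, 29 long, 20 thick, 0.011 to 0.016 kg, lying in the tray at the start. Origin: its centre; x along its length
- acorn_3: Smooth brown acorn without its cup, 29 long, 20 thick, 0.011 to 0.016 kg, lying in the tray at the start. Origin: its centre; x along its length
- acorn_4: Smooth brown acorn without its cup, 29 long, 20 thick, 0.011 to 0.016 kg, lying in the tray at the start. Origin: its centre; x along its length
- cell: White wedge-shaped sample cell, fixed to the table, 162 long x 96 wide x 132 high. Origin at table height; z up, x level, towards its high rear end (away from the robot). Front end at x = -19. Behind the window its top is an open funnel, clear opening x = 55 to 136, y = -41 to +41, steel rim at z = 132. Inside, a floor sloping 30 degrees lets the acorns run down under the window
- mouth (a point): Middle of the funnel's mouth at rim height: x = 95, y = 0, z = 132 in the cell's frame
- window: Clear flat window of the cell, 96 x 84, black frame. Origin: centre of the orange ring on the glass's outer face, 64 above the table. z: square out of the glass, up and towards the robot, 30 degrees from vertical; x up the slope; y level. The raised orange ring is 34 outside, 24 inside diameter, 4 high. The funnel's front wall rises from the window's upper edge, 46 up the slope from the origin
- stand: Grey stand, fixed: round foot of 74 diameter, tube of 45 diameter at the top, 48 high, with a bore of 26 in which the meter's neck hangs upright. Origin: centre of its underside
- meter: White hand-held meter, 0.2 kg, upright in the stand. Origin: tip of its unpressed nose, on the axis; z from nose to top. Nose 16 diameter from z = 0, neck 22 from z = 12, black collar 44 from z = 40 to 53 (rests on the stand), body with flat sides 34 (x) by 30 (y) from z = 52 to 144; display on its -x side. Grip the flat sides near z = 115; lift 45 or more straight up to clear the stand
- nose_tip (a point): Centre of the flat end of the sprung nose
- nose (a joint): How far the sprung nose is pushed into the meter (m): 0 free, 0.010 at its stop. Spring: 1 N to start it, 3 N half-way at 0.005, 5 N at the stop
- jar_white: Seed jar with a white lid near the counting machine, 60 diameter, 78 high; leave it. Origin: centre of its underside
- jar_red: Seed jar with a red lid near the notebook, 60 diameter, 78 high; leave it. Origin: centre of its underside
- calculator: Dark grey calculator, 142 long (x), 78 wide, 17 high; leave it. Origin: centre of its underside

How it is judged (in metres and radians):
On the way:
1. all four acorns are inside the cell (x of acorn_1 in the frame of cell between -0.02 and 0.138 m and y of acorn_1 in the frame of cell between -0.042 and 0.042 m and z of acorn_1 in the frame of cell between 0.012 and 0.12 m and x of acorn_2 in the frame of cell between -0.02 and 0.138 m and y of acorn_2 in the frame of cell between -0.042 and 0.042 m and z of acorn_2 in the frame of cell between 0.012 and 0.12 m and x of acorn_3 in the frame of cell between -0.02 and 0.138 m and y of acorn_3 in the frame of cell between -0.042 and 0.042 m and z of acorn_3 in the frame of cell between 0.012 and 0.12 m and x of acorn_4 in the frame of cell between -0.02 and 0.138 m and y of acorn_4 in the frame of cell between -0.042 and 0.042 m and z of acorn_4 in the frame of cell between 0.012 and 0.12 m), for 0.2 s.
At the end, for the whole second after the job is handed in: All acorns inside the cell, below its rim; tray let go, flat on the riser (5 degrees, 6 mm); robot holds the meter still, nose centre within 6 mm of the ring's centre, axis within 7.5 degrees of square to the window, nose in 2 to 8.5 mm, force 0.5 to 10 N, clear of stand and tray (all of step 1 and z of tray in the frame of riser between 0.028 and 0.04 m and x of tray in the frame of riser between -0.085 and 0.085 m and y of tray in the frame of riser between -0.1 and 0.1 m and angle between tray's own z axis and vertical below 0.08 rad and contact force between tray and the arm below 0.1 N and contact force between tray and the fingers below 0.1 N and linear speed of each of tray, meter below 0.02 m/s and distance between nose_tip and window below 0.006 m and angle between the z axis of meter and the z axis of window, either way round below 0.13 rad and value of joint nose between 0.002 and 0.0085 m and contact force between meter and cell between 0.5 and 10 N and contact force between meter and the fingers above 1 N and contact force between meter and stand below 0.05 N and contact force between meter and tray below 0.05 N); the arm keeps its last pose, push and grip.
It fails at once if the meter is pressed on the cell or knocks it with more than 20 N (contact force between meter and cell above 20 N).
It fails at once if the white-lidded jar is shifted by more than 20 mm or tipped over (distance of jar_white from where it was at the start of the episode above 0.02 m or angle between jar_white's own z axis and vertical above 0.4 rad).
It fails at once if the red-lidded jar is shifted by more than 20 mm or tipped over (distance of jar_red from where it was at the start of the episode above 0.02 m or angle between jar_red's own z axis and vertical above 0.4 rad).
It fails at once if the calculator is shifted by more than 20 mm or tipped over (distance of calculator from where it was at the start of the episode above 0.02 m or angle between calculator's own z axis and vertical above 0.4 rad).
It also fails if it takes over 58 s, if anything falls off the work surface, if the arm or the gripper's body presses on something with over 40 N, if the wrist force passes 120 N, or if a joint passes its speed limit or range.

## Working session

There is one attempt and no reset: what is moved stays moved. The work goes in short steps, Python scripts to look and compute and a tool call to move; the robot and the scene stay as the last step left them, time stands still between calls to the robot, and variables do not carry over. Pictures are saved under pics/ and viewed, about 8 in all and at most 12, crops included, and the job is handed in when it is done.

Besides the shell and the picture viewer there is one more tool, called as name(argument=value, ...) on one line, values as JSON. arm_command: Moves the arm, as the interface text tells. Its arguments: {"type":"object","properties":{"rows":{"type":"string"},"squeeze":{"type":"number"}},"required":["rows"]}

```bash
mkdir -p pics; ls
cat > h.py <<'E'
import numpy as np, cv2
from rig import readout, eyes, env
def snap(n,f):
    im=eyes.get_image(n); cv2.imwrite(f'pics/{f}.png',im[:,:,::-1]); return im
def ray(n,u,v,cm=None):
    c=cm or eyes.camera_model(n); K=np.array(c['mtx']);V=np.array(c['view'])
    d=np.array([(u-K[0,2])/K[0,0],(v-K[1,2])/K[1,1]]); s=d.copy()
    for _ in range(20): s=d/(1+c['k1']*(s@s))
    R=V[:3,:3]; o=-R.T@V[:3,3]; w=R.T@np.array([s[0],-s[1],-1]); return o,w/np.linalg.norm(w)
def onz(n,u,v,z,cm=None):
    o,w=ray(n,u,v,cm); return o+w*(z-o[2])/w[2]
def tri(r1,r2):
    (o1,a),(o2,b)=r1,r2; t=np.linalg.lstsq(np.c_[a,-b],o2-o1,rcond=None)[0]
    p,q=o1+t[0]*a,o2+t[1]*b; return (p+q)/2,np.linalg.norm(p-q)
def proj(n,P,cm=None):
    c=cm or eyes.camera_model(n); p=np.array(c['view'])@np.r_[P,1]; s=np.array([p[0],-p[1]])/-p[2]
    s=s*(1+c['k1']*(s@s)); return (np.array(c['mtx'])@np.r_[s,1])[:2]
E
python3 - <<'E'
from h import *
a=snap('top','top0');b=snap('side','side0')
for n in('top','side','wrist'):
    c=eyes.camera_model(n);print(n,np.round(np.array(c['mtx']),1).tolist(),c['k1'],np.round(ray(n,256,192),3).__repr__())
print(readout.observe())
E
```

```text
pics
top [[380.9, 0.0, 260.6], [0.0, 380.9, 189.1], [0.0, 0.0, 1.0]] -0.024167589610424995 array([[ 0.442,  0.064,  1.269],
       [ 0.117,  0.006, -0.993]])
side [[428.2, 0.0, 254.8], [0.0, 428.2, 196.1], [0.0, 0.0, 1.0]] -0.02173599165587125 array([[-0.19 , -0.382,  1.203],
       [ 0.544,  0.319, -0.776]])
wrist [[333.6, 0.0, 256.2], [0.0, 333.6, 187.9], [0.0, 0.0, 1.0]] -0.037879102668903195 array([[ 0.06 ,  0.551,  0.373],
       [ 0.276, -0.068, -0.959]])
{'time_s': 0.1, 'q': array([ 6.42682000e+01,  2.18378642e+01,  7.43794167e+01,  1.66262521e-04,
        8.38585971e+01, -1.23361231e+01]), 'qvel': array([ 0.09834846, -0.105026  , -0.11156942, -0.02925388,  0.05920412,
       -0.00929703]), 'joint_efforts': array([ 3.52633193e-03, -4.49227023e+01, -2.31654185e+01, -1.55618491e-04,
        3.67103348e-03,  8.20220606e-06]), 'position': array([0.12731827, 0.5348122 , 0.24777248]), 'tool_rot': array([[-9.72793207e-01,  2.31674434e-01, -5.77565071e-04],
       [ 2.31674978e-01,  9.72792519e-01, -1.19174356e-03],
       [ 2.85754464e-04, -1.29312742e-03, -9.99999123e-01]]), 'ft_force': array([ 1.43668843, -0.55933488, -0.30645922]), 'wrist_torque': array([ 0.00624754, -0.03036371,  0.01502526]), 'grip_width': 0.08536625863060877}
```

View pics/top0.png

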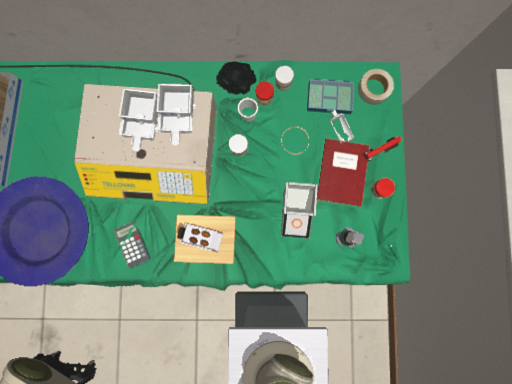

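View pics/side0.png

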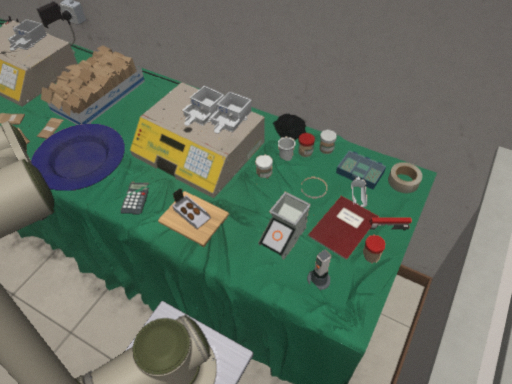

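The top view shows the tray at (203,237) with its grip at the left (183,229), the cell at (299,210), the ring at (297,224) and the meter at (349,238). In the side view the tray is at (190,209), the ring at (278,236) and the meter at (321,265). Next I'll view enlarged crops.

Run:
```python
from h import *
a=cv2.imread('pics/top0.png');b=cv2.imread('pics/side0.png')
A=cv2.resize(a[175:270,170:370],(800,380),interpolation=cv2.INTER_CUBIC)
B1=cv2.resize(b[180:250,155:235],(400,350)[:2],interpolation=cv2.INTER_CUBIC)[:, :]
B=cv2.resize(b[185:290,155:340],(800,454),interpolation=cv2.INTER_CUBIC)
cv2.imwrite('pics/c1.png',A);cv2.imwrite('pics/c2.png',B)
for n,u,v,z in[('top',205,239,.034),('top',183,229,.11),('top',297,224,.064),('top',301,198,.132),('top',349,238,.15),('top',176,215,.034),('top',235,215,.034),('top',234,264,.034),('top',174,262,.034)]:print(u,v,np.round(onz(n,u,v,z),3))
```

```text
205 239 [0.435 0.235 0.034]
183 229 [0.465 0.292 0.11 ]
297 224 [ 0.483 -0.058  0.064]
301 198 [ 0.558 -0.064  0.132]
349 238 [ 0.439 -0.201  0.15 ]
176 215 [0.512 0.331 0.034]
235 215 [0.512 0.14  0.034]
234 264 [0.356 0.141 0.034]
174 262 [0.362 0.333 0.034]
```

View pics/c1.png

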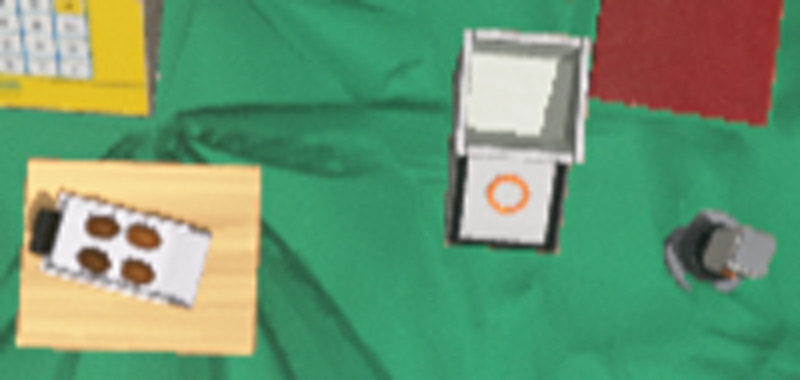

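View pics/c2.png

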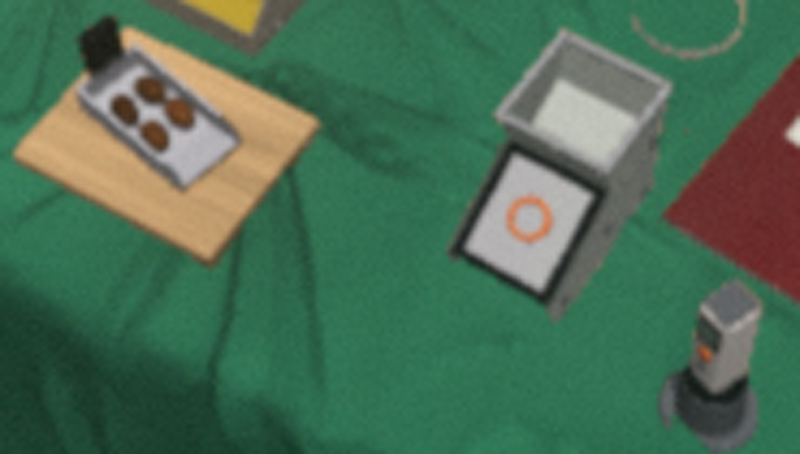

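The crops show the tray's lip corners at about (211,233) and (190,306) in c1 and its grip top at (45,230). The funnel rim corners, ring and meter top are also clear; the display faces the robot.

Run:
```python
from h import *
T=lambda u,v:(170+u/4,175+v/4)
S=lambda u,v:(155+u/4.324,185+v/4.324)
p=lambda s,*x:print(s,*[np.round(i,4) for i in x])
zl=.034+.0115
for s,u,v,z in[('lipA',211,233,.061),('lipB',190,306,.061),('rearA',62,192,.061),('rearB',42,268,.061),('griptop',47,232,.111),
 ('r1',465,32,.132),('r2',588,38,.132),('r3',582,160,.132),('r4',458,153,.132),('mtop',752,253,.152),
 ('m1',732,233,.152),('m2',770,235,.152),('m3',775,270,.152),('m4',737,276,.152),('foot',708,253,.01)]:
    p(s,onz('top',*T(u,v),z))
p('ring',*tri(ray('top',*T(508,194)),ray('side',*S(529,219))))
p('mtop',*tri(ray('top',*T(752,253)),ray('side',*S(732,306))))
p('mtopside',onz('side',*S(732,306),.152))
p('grip',*tri(ray('top',*T(42,228)),ray('side',*S(100,28))))
for s,u,v,z in[('s r1',563,32,.132),('s r2',668,90,.132),('s r3',610,165,.132),('s r4',500,113,.132),('s lip',239,140,.061),('s lipB',184,187,.061),('sgriptopL',83,25,.111),('sgriptopR',117,18,.111)]:
    p(s,onz('side',*S(u,v),z))
```

```text
lipA [0.4531 0.176  0.061 ]
lipB [0.3962 0.1916 0.061 ]
rearA [0.4849 0.2942 0.061 ]
rearB [0.4253 0.3084 0.061 ]
griptop [0.453  0.2952 0.111 ]
r1 [ 0.6035 -0.0198  0.132 ]
r2 [ 0.5993 -0.1127  0.132 ]
r3 [ 0.5073 -0.1067  0.132 ]
r4 [ 0.5123 -0.0141  0.132 ]
mtop [ 0.4385 -0.227   0.152 ]
m1 [ 0.453  -0.2128  0.152 ]
m2 [ 0.4516 -0.2406  0.152 ]
m3 [ 0.4262 -0.2435  0.152 ]
m4 [ 0.4219 -0.2156  0.152 ]
foot [ 0.438  -0.2277  0.01  ]
ring [ 0.4849 -0.059   0.0645] 0.0023
mtop [ 0.4394 -0.2299  0.1467] 0.0033
mtopside [ 0.4373 -0.2319  0.152 ]
grip [0.4568 0.299  0.1057] 0.0027
s r1 [ 0.6046 -0.0245  0.132 ]
s r2 [ 0.5927 -0.1157  0.132 ]
s r3 [ 0.513 -0.108  0.132]
s r4 [ 0.516  -0.0187  0.132 ]
s lip [0.445  0.1674 0.061 ]
s lipB [0.3889 0.1798 0.061 ]
sgriptopL [0.4505 0.3078 0.111 ]
sgriptopR [0.4687 0.2889 0.111 ]
```

arm_command(rows="0 -12 -5 2 0 0 0; 0 -25 -10 4 0 0 0; 0 -25 -10 4 0 0 0; 0 -25 -10 4 0 0 0; 0 -25 -10 4 0 0 0")

```text
time_s: 0.52
position: [0.2271, 0.4639, 0.2298]
tool_rot: [[-0.973, 0.231, -0.0], [0.231, 0.973, -0.001], [0.0, -0.001, -1.0]]
ft_force: [-0.4, 0.7, -1.0]
grip_width: 0.0855
```

arm_command(rows="0 -25 -10 4 0 0 0; 0 -25 -10 4 0 0 0; 0 -25 -10 4 0 0 0; 0 -25 -10 4 0 0 0; 0 -25 -10 4 0 0 0")

```text
time_s: 0.93
position: [0.3372, 0.386, 0.2099]
tool_rot: [[-0.973, 0.232, -0.0], [0.232, 0.973, -0.0], [0.0, -0.001, -1.0]]
ft_force: [0.4, 0.9, 0.1]
grip_width: 0.0854
```

arm_command(rows="0 -25 -10 4 0 0 0; 0 -25 -10 4 0 0 1; 0 -25 -11 4 0 0 0; 0 -25 -10 4 0 0 0; 0 -25 -10 4 0 0 0")

```text
time_s: 1.35
position: [0.4459, 0.3062, 0.1899]
tool_rot: [[-0.968, 0.249, -0.0], [0.249, 0.968, -0.0], [0.0, -0.0, -1.0]]
ft_force: [1.2, 0.4, -0.4]
grip_width: 0.0852
```

arm_command(rows="0 -11 -4 2 0 0 0; 0 0 0 0 0 0 0; 0 0 0 0 0 0 0")

```text
time_s: 1.6
position: [0.4543, 0.301, 0.188]
tool_rot: [[-0.968, 0.25, -0.001], [0.25, 0.968, -0.0], [0.001, -0.0, -1.0]]
ft_force: [-0.1, -0.2, 0.4]
grip_width: 0.0855
```

Run:
```python
from h import *
o=readout.observe();print(o['time_s'],o['position'],o['tool_rot'].round(3).tolist())
im=snap('wrist','w1');cv2.imwrite('pics/w1.png',cv2.resize(im[:,:,::-1],(768,576),interpolation=cv2.INTER_CUBIC))
import pickle;pickle.dump(eyes.camera_model('wrist'),open('cmw1','wb'))
print(proj('wrist',[.4545,.2987,.111]))
```

```text
1.6 [0.45433378 0.30101675 0.18804338] [[-0.968, 0.25, -0.001], [0.25, 0.968, -0.0], [0.001, -0.0, -1.0]]
[252.75498073 207.51704332]
```

View pics/w1.png

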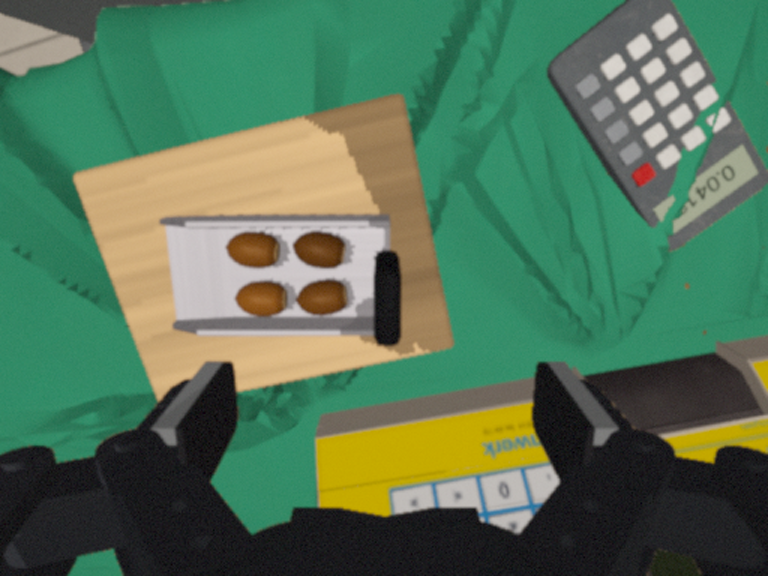

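The wrist view shows the grip top at about (387,299) of 768x576, the four acorns in the tray, and the tray edges level with the image, so the yaw matches.

Run:
```python
from h import *
o=readout.observe();R=o['tool_rot'];p=o['position']
im=cv2.imread('pics/w1.png')
m=(im.max(2)<45).astype(np.uint8);m[:230]=0;m[350:]=0;m[:,:340]=0;m[:,430:]=0
print(cv2.minAreaRect(cv2.findNonZero(m)))
for u,v in((387,299),(165,220),(180,330),(388,218),(378,334)):
    g=onz('wrist',u/1.5,v/1.5,.111 if u==387 else .061); print(g.round(4),(R.T@(g-p)*1000).round(1))
```

```text
((387.0, 297.5), (91.0, 24.0), 90.0)
[0.45   0.3033 0.111 ] [ 4.1  0.8 77.3]
[0.3964 0.2003 0.061 ] [  30.4 -112.4  127.3]
[0.4548 0.1864 0.061 ] [ -29.6 -111.3  127.3]
[0.424  0.3108 0.061 ] [ 31.1   1.5 127.3]
[0.4836 0.29   0.061 ] [-31.8  -3.8 127.3]
```

arm_command(rows="0 2 0 10 0 0 0; 0 0 0 20 0 0 0; 0 0 0 20 0 0 0; 0 0 0 20 0 0 0; 0 0 0 15 0 0 0", squeeze=60)

```text
time_s: 2.07
position: [0.451, 0.3027, 0.1023]
tool_rot: [[-0.969, 0.247, -0.001], [0.247, 0.969, -0.0], [0.001, -0.0, -1.0]]
ft_force: [-0.5, 0.2, -0.2]
grip_width: 0.0855
```

arm_command(rows="0 0 0 9 0 0 0; 0 0 0 3 0 0 0; 0.5 0 0 0 0 0 0; 0.7 0 0 0 0 0 0; 0.8 0 0 0 0 0 0")

```text
time_s: 2.48
position: [0.4529, 0.3022, 0.0923]
tool_rot: [[-0.969, 0.248, 0.002], [0.248, 0.969, 0.001], [-0.001, 0.001, -1.0]]
ft_force: [0.3, -0.4, -0.2]
grip_width: 0.0517
```

arm_command(rows="1 0 0 0 0 0 0; 1 0 0 0 0 0 0; 1 0 0 0 0 0 0; 1 0 0 0 0 0 0; 1 0 0 0 0 0 0")

```text
time_s: 2.9
position: [0.4528, 0.3019, 0.0918]
tool_rot: [[-0.969, 0.249, 0.001], [0.249, 0.969, 0.0], [-0.001, 0.0, -1.0]]
ft_force: [-0.9, -0.9, 4.7]
grip_width: 0.0113
```

arm_command(rows="1 0 0 0 0 0 0; 1 0 0 0 0 0 0; 1 0 0 0 0 0 0; 1 0 0 0 0 0 0; 1 0 0 0 0 0 0")

```text
time_s: 3.32
position: [0.4528, 0.3019, 0.0918]
tool_rot: [[-0.969, 0.249, 0.001], [0.249, 0.969, 0.0], [-0.001, 0.0, -1.0]]
ft_force: [-1.2, -1.9, 5.8]
grip_width: 0.011
```

arm_command(rows="1 0 0 -5 0 0 0; 1 0 0 -10 0 0 0; 1 0 0 -15 0 0 0; 1 0 0 -17 0 0 0; 1 0 0 -17 0 0 0")

```text
time_s: 3.73
position: [0.4524, 0.3018, 0.1564]
tool_rot: [[-0.969, 0.249, -0.001], [0.249, 0.969, -0.0], [0.001, -0.0, -1.0]]
ft_force: [-0.2, 0.3, -1.0]
grip_width: 0.0115
```

arm_command(rows="1 0 0 -17 0 0 -2; 1 0 0 -15 0 0 -3; 1 0 0 -10 0 0 -3; 1 0 0 -6 0 0 -2; 1 0 0 -2 0 0 -1")

```text
time_s: 4.15
position: [0.4528, 0.302, 0.2069]
tool_rot: [[-0.998, 0.058, 0.002], [0.058, 0.998, 0.001], [-0.002, 0.001, -1.0]]
ft_force: [1.1, 0.1, -2.4]
grip_width: 0.0114
```

arm_command(rows="1 0 0 0 0 0 0; 1 0 0 0 0 0 0")

```text
time_s: 4.32
position: [0.4524, 0.3018, 0.2051]
tool_rot: [[-0.998, 0.06, -0.001], [0.06, 0.998, -0.0], [0.001, -0.0, -1.0]]
ft_force: [0.8, 0.1, -2.2]
grip_width: 0.0115
```

Run:
```python
from h import *
o=readout.observe();R=o['tool_rot'];p=o['position']
a=snap('side','side1')
cv2.imwrite('pics/c3.png',cv2.resize(a[150:270,140:340],(800,480),interpolation=cv2.INTER_CUBIC))
L=p+R@np.array([0,-.120,.0455]);print(p,L,proj('side',L),R.round(3).tolist(),o['ft_force'],o['grip_width'])
```

```text
[0.45239348 0.30179167 0.20512502] [0.44515062 0.18200028 0.15965182] [203.25637401 197.02459609] [[-0.998, 0.06, -0.001], [0.06, 0.998, -0.0], [0.001, -0.0, -1.0]] [ 0.83179093  0.06824981 -2.23653344] 0.011450679757163679
```

View pics/c3.png

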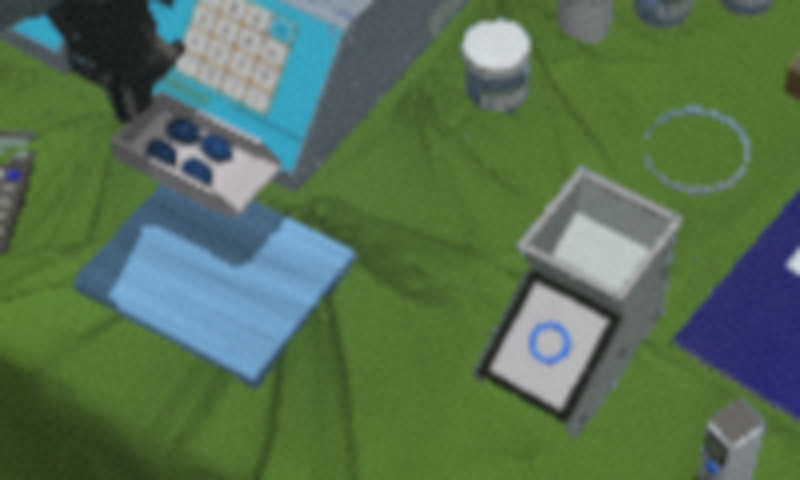

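The tray is held level with its acorns in it. The lip is at crop (260,190), against a predicted (253,188). Next I'll carry it to the funnel.

arm_command(rows="1 -3 -4 0 0 0 0; 1 -6 -10 0 0 0 0; 1 -9 -16 0 0 0 0; 1 -9 -16 0 0 0 0; 1 -9 -16 0 0 0 0")

```text
time_s: 4.78
position: [0.4855, 0.2363, 0.205]
tool_rot: [[-0.998, 0.06, -0.0], [0.06, 0.998, -0.0], [0.0, -0.0, -1.0]]
ft_force: [-0.5, -0.2, -2.4]
grip_width: 0.0114
```

arm_command(rows="1 -9 -16 0 0 0 0; 1 -9 -16 0 0 0 0; 1 -9 -16 0 0 0 0; 1 -9 -16 0 0 0 0; 1 -9 -16 0 0 0 0")

```text
time_s: 5.2
position: [0.5256, 0.1535, 0.205]
tool_rot: [[-0.998, 0.06, -0.001], [0.06, 0.998, -0.0], [0.001, -0.0, -1.0]]
ft_force: [0.4, 0.9, -1.8]
grip_width: 0.0111
```

arm_command(rows="1 -9 -16 0 0 0 0; 1 -9 -16 0 0 0 0; 1 -9 -16 0 0 0 0; 1 -8 -12 0 0 0 0; 1 -5 -8 0 0 0 0")

```text
time_s: 5.62
position: [0.5617, 0.083, 0.205]
tool_rot: [[-0.998, 0.061, -0.0], [0.061, 0.998, -0.0], [0.0, -0.0, -1.0]]
ft_force: [0.1, -0.3, -1.5]
grip_width: 0.0108
```

arm_command(rows="1 -4 -8 0 0 0 0; 1 0 0 0 0 0 0; 1 0 0 0 0 0 0")

```text
time_s: 5.87
position: [0.5644, 0.0769, 0.2052]
tool_rot: [[-0.998, 0.06, -0.0], [0.06, 0.998, 0.0], [0.0, 0.0, -1.0]]
ft_force: [1.0, -0.1, -2.9]
grip_width: 0.0115
```

Run:
```python
from h import *
o=readout.observe();R=o['tool_rot'];p=o['position']
L=p+R@np.array([0,-.120,.0455]);cy=np.array([.0576,.998]);cx=np.array([.998,-.0576]);d=L[:2]-[.556,-.065]
print(p,L,'cell off x,y',d@cx,d@cy,R.round(3).tolist(),o['q'].round(1))
a=snap('top','top2');b=snap('side','side2')
A=cv2.resize(a[170:250,230:350],(600,400),interpolation=cv2.INTER_CUBIC);B=cv2.resize(b[150:270,200:350],(500,400))
cv2.imwrite('pics/c4.png',np.vstack([cv2.resize(A,(450,300)),cv2.resize(B,(450,300))][:2]))
```

```text
[0.56437378 0.07685093 0.20518399] [ 0.55720497 -0.04292595  0.15966085] cell off x,y -6.890732606839418e-05 0.022099307417795193 [[-0.998, 0.06, -0.0], [0.06, 0.998, 0.0], [0.0, 0.0, -1.0]] [ -4.2  25.7  75.4   0.   79.  -90.7]
```

View pics/c4.png

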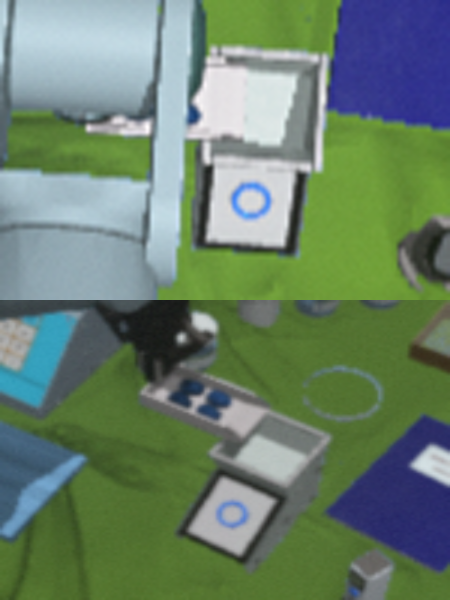

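In the top crop the tray lip is over the funnel and centred across it (lip edge at column 247, opening columns 212–318). In the side crop the acorns are still in place. Next I'll tip about the lip.

arm_command(rows="1 0 2 3 0 0 0; 1 0 2 3 0 0 0; 1 0 -4.4 -10.3 -5 0 0; 1 0 -4.4 -10.3 -5 0 0; 1 0 -4.4 -10.3 -5 0 0")

```text
time_s: 6.38
position: [0.5637, 0.0661, 0.2294]
tool_rot: [[-0.998, 0.055, 0.016], [0.057, 0.963, 0.262], [-0.001, 0.263, -0.965]]
ft_force: [0.4, -0.1, -1.6]
grip_width: 0.0114
```

arm_command(rows="1 0 -4.4 -10.3 -5 0 0; 1 0 -4.4 -10.3 -5 0 0; 1 0 0 0 0 0 0")

```text
time_s: 6.63
position: [0.5633, 0.0483, 0.2461]
tool_rot: [[-0.998, 0.056, 0.027], [0.062, 0.903, 0.424], [-0.0, 0.425, -0.905]]
ft_force: [0.5, -0.0, -2.4]
grip_width: 0.0119
```

Run:
```python
from h import *
o=readout.observe();R=o['tool_rot'];p=o['position']
L=p+R@np.array([0,-.120,.0455]);print(p,L,R.round(3).tolist(),o['q'].round(1),o['grip_width'])
```

```text
[0.56328259 0.04833674 0.24607434] [ 0.557752   -0.04078339  0.15389372] [[-0.998, 0.056, 0.027], [0.062, 0.903, 0.424], [-0.0, 0.425, -0.905]] [ -17.6   23.8   75.3   24.4   87.5 -106.6] 0.011947210958809195
```

arm_command(rows="1 0 -6.3 -6.6 -5 0 0; 1 0 -6.5 -6.8 -5 0 0; 1 0 -4.4 -10.3 -5 0 0; 1 0 -4.4 -10.3 -5 0 0; 1 0 -4.4 -10.3 -5 0 0")

```text
time_s: 7.05
position: [0.56, 0.0036, 0.267]
tool_rot: [[-0.998, 0.038, 0.045], [0.058, 0.641, 0.766], [0.0, 0.767, -0.642]]
ft_force: [-0.0, 0.2, -2.3]
grip_width: 0.0112
```

arm_command(rows="1 0 -4.4 -10.3 -5 0 0; 1 0 0 0 0 0 0; 1 0 0 0 0 0 0; 1 0 0 0 0 0 0; 1 0 0 0 0 0 0")

```text
time_s: 7.47
position: [0.5594, -0.0062, 0.2704]
tool_rot: [[-0.998, 0.033, 0.047], [0.057, 0.575, 0.816], [-0.0, 0.818, -0.576]]
ft_force: [0.5, -0.1, -1.3]
grip_width: 0.0115
```

Run:
```python
from h import *
o=readout.observe();R=o['tool_rot'];p=o['position']
L=p+R@np.array([0,-.120,.0455]);print(p,L,R.round(3).tolist(),o['q'].round(1),o['grip_width'])
a=snap('top','top3');b=snap('side','side3')
A=cv2.resize(a[160:250,240:360],(400,300),interpolation=cv2.INTER_CUBIC);B=cv2.resize(b[150:270,220:340],(500,500),interpolation=cv2.INTER_CUBIC)
cv2.imwrite('pics/c5.png',cv2.hconcat([cv2.copyMakeBorder(A,0,200,0,0,0),B[:,:400]])[:,:,::-1])
```

```text
[ 0.55943952 -0.00621432  0.27044255] [ 0.55765123 -0.03801475  0.14612125] [[-0.998, 0.033, 0.047], [0.057, 0.575, 0.816], [-0.0, 0.818, -0.576]] [ -31.9   29.    76.1   47.5  103.2 -119.5] 0.011538385061973754
```

View pics/c5.png

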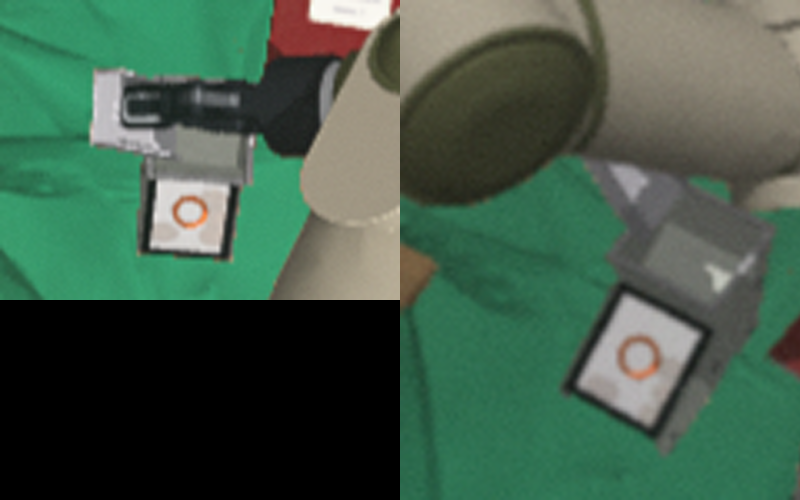

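The top and side crops show brownish acorns behind the frosted glass and none on the cloth. I'll raise the tray, tip it back and carry it home.

arm_command(rows="1 0 8 -6 0 0 0; 1 0 8 -6 0 0 0; 1 0 3.5 10.6 5 0 0; 1 0 3.5 10.6 5 0 0; 1 0 3.5 10.6 5 0 0")

```text
time_s: 7.98
position: [0.5616, 0.0227, 0.2793]
tool_rot: [[-0.998, 0.045, 0.041], [0.06, 0.768, 0.638], [-0.003, 0.639, -0.769]]
ft_force: [-0.2, -0.1, -1.2]
grip_width: 0.0113
```

arm_command(rows="1 0 3.5 10.6 5 0 0; 1 0 3.5 10.6 5 0 0; 1 0 3.5 10.6 5 0 0; 1 0 3.5 10.6 5 0 0; 1 0 3.5 10.6 5 0 0")

```text
time_s: 8.4
position: [0.564, 0.0647, 0.2427]
tool_rot: [[-0.998, 0.057, 0.019], [0.06, 0.965, 0.254], [-0.004, 0.255, -0.967]]
ft_force: [0.8, 0.1, -1.9]
grip_width: 0.0114
```

arm_command(rows="1 0 3.5 10.6 5 0 0; 1 0 3.5 10.6 5 0 0; 1 0 3.5 10.6 5 0 0; 1 5 10 0 0 0 0; 1 10 18 0 0 0 0")

```text
time_s: 8.82
position: [0.5515, 0.1095, 0.2121]
tool_rot: [[-0.998, 0.06, 0.0], [0.06, 0.998, 0.002], [-0.0, 0.003, -1.0]]
ft_force: [-0.4, -1.0, -1.7]
grip_width: 0.0113
```

arm_command(rows="1 10 18 0 0 0 0; 1 10 18 0 0 0 0; 1 10 18 0 0 0 0; 1 10 18 0 0 0 0; 1 10 18 0 0 0 0")

```text
time_s: 9.23
position: [0.5061, 0.2027, 0.213]
tool_rot: [[-0.998, 0.061, 0.001], [0.061, 0.998, 0.004], [-0.001, 0.004, -1.0]]
ft_force: [0.5, -0.2, -1.8]
grip_width: 0.011
```

arm_command(rows="1 10 18 0 0 0 0; 1 10 18 0 0 0 0; 1 10 18 0 0 0 0; 1 10 18 0 0 0 0; 1 0 0 0 0 0 0")

```text
time_s: 9.65
position: [0.4694, 0.2786, 0.213]
tool_rot: [[-0.998, 0.058, -0.0], [0.058, 0.998, 0.004], [0.0, 0.004, -1.0]]
ft_force: [-0.4, 0.5, -2.5]
grip_width: 0.0111
```

Run:
```python
from h import *
o=readout.observe();R=o['tool_rot'];p=o['position']
print(p,R.round(4).tolist(),o['q'].round(1),o['grip_width'],o['ft_force'])
a=snap('top','top4');b=snap('side','side4')
A=cv2.resize(a[170:260,200:320],(400,300),interpolation=cv2.INTER_CUBIC);B=cv2.resize(b[150:270,150:340],(800,505),interpolation=cv2.INTER_CUBIC)
C=cv2.resize(b[185:265,245:325],(300,300),interpolation=cv2.INTER_CUBIC)
im=np.vstack([np.hstack([A,C,np.zeros((300,100,3),np.uint8)]),cv2.resize(B[:480],(800,300))])
cv2.imwrite('pics/c6.png',im[:,:,::-1])
```

```text
[0.46936029 0.2785897  0.21297737] [[-0.9983, 0.0576, -0.0002], [0.0576, 0.9983, 0.0045], [0.0005, 0.0045, -1.0]] [ 18.1  23.   78.6   0.3  78.4 -68.6] 0.011077372312443337 [-0.39916395  0.48493851 -2.47177055]
```

View pics/c6.png

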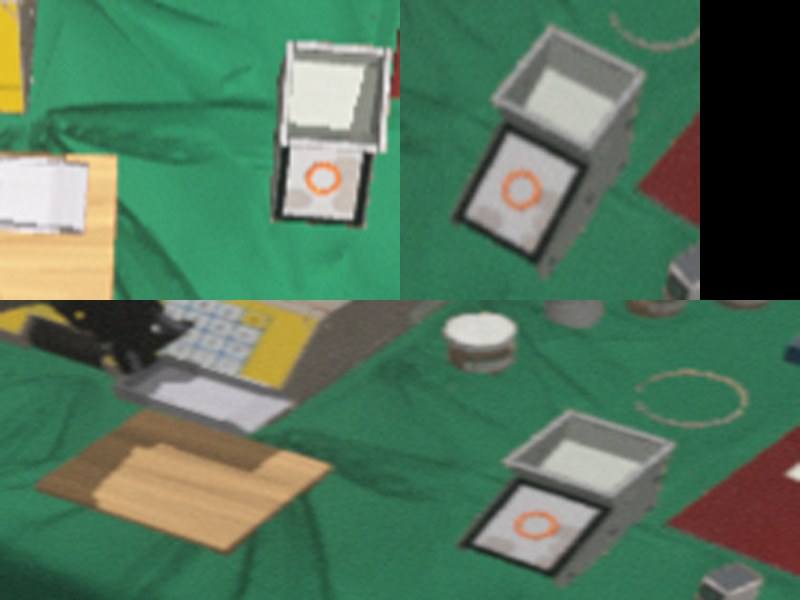

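The tray is empty, there is nothing on the cloth, and brown blobs show through the window at the lower left, lower right and upper right. I'll set the tray down.

arm_command(rows="1 9 11 0 0 0 0; 1 9 11 6 0 0 0; 1 0 0 15 0 0 0; 1 0 0 20 0 0 0; 1 0 0 20 0 0 0")

```text
time_s: 10.17
position: [0.455, 0.2984, 0.1509]
tool_rot: [[-0.998, 0.061, 0.001], [0.061, 0.998, 0.002], [-0.001, 0.002, -1.0]]
ft_force: [-0.2, 0.1, -2.9]
grip_width: 0.0111
```

arm_command(rows="1 0 0 20 0 0 0; 1 0 0 15 0 0 0; 1 0 0 10 0 0 0; 1 0 0 5 0 0 0; 1 0 0 0 0 0 0")

```text
time_s: 10.58
position: [0.4546, 0.2983, 0.1002]
tool_rot: [[-0.998, 0.06, -0.001], [0.06, 0.998, 0.0], [0.001, 0.0, -1.0]]
ft_force: [0.1, -0.1, -1.9]
grip_width: 0.0112
```

arm_command(rows="1 0 0 3 0 0 0; 1 0 0 3 0 0 0; 1 0 0 2 0 0 0; 1 0 0 0 0 0 0")

```text
time_s: 10.92
position: [0.4544, 0.2988, 0.0926]
tool_rot: [[-0.998, 0.059, 0.0], [0.059, 0.998, 0.0], [-0.0, 0.0, -1.0]]
ft_force: [-0.8, 0.6, -1.2]
grip_width: 0.0114
```

arm_command(rows="1 0 0 1 0 0 0; 1 0 0 0 0 0 0; 0 0 0 0 0 0 0; 0 0 0 0 0 0 0; 0 0 0 0 0 0 0")

```text
time_s: 11.33
position: [0.4545, 0.2988, 0.0917]
tool_rot: [[-0.998, 0.059, 0.0], [0.059, 0.998, 0.0], [-0.0, 0.0, -1.0]]
ft_force: [0.9, -0.6, -0.6]
grip_width: 0.0472
```

arm_command(rows="0 0 0 0 0 0 0; 0 0 0 0 0 0 0; 0 0 0 0 0 0 0; 0 0 0 -10 0 0 0; 0 0 0 -20 0 0 0")

```text
time_s: 11.75
position: [0.4535, 0.2984, 0.1207]
tool_rot: [[-0.998, 0.059, -0.004], [0.059, 0.998, -0.002], [0.004, -0.002, -1.0]]
ft_force: [-0.0, -0.2, 0.3]
grip_width: 0.0853
```

arm_command(rows="0 0 0 -20 0 0 0; 0 0 0 -25 0 0 0; 0 0 0 -25 0 0 0; 0 0 0 -25 0 0 0; 0 0 0 -20 0 0 0")

```text
time_s: 12.17
position: [0.4545, 0.2988, 0.2394]
tool_rot: [[-0.998, 0.059, 0.002], [0.059, 0.998, 0.001], [-0.002, 0.001, -1.0]]
ft_force: [0.2, 0.0, -0.6]
grip_width: 0.0854
```

arm_command(rows="0 0 -12 0 0 0 0; 0 0 -25 0 0 0 0; 0 0 -30 0 0 0 0; 0 0 -30 0 0 0 0; 0 0 -30 0 0 0 0")

```text
time_s: 12.58
position: [0.4462, 0.1706, 0.2366]
tool_rot: [[-0.998, 0.059, -0.0], [0.059, 0.998, -0.0], [0.0, -0.0, -1.0]]
ft_force: [0.5, -0.0, 0.4]
grip_width: 0.0854
```

arm_command(rows="0 -3 -30 0 0 0 0; 0 -3 -30 0 0 0 0; 0 -3 -30 0 0 0 0; 0 -3 -30 0 0 0 0; 0 -3 -30 0 0 0 0")

```text
time_s: 13.0
position: [0.4524, 0.0198, 0.2367]
tool_rot: [[-0.998, 0.059, -0.0], [0.059, 0.998, -0.0], [0.0, -0.0, -1.0]]
ft_force: [0.2, 0.5, 0.5]
grip_width: 0.0854
```

arm_command(rows="0 0 -30 0 0 0 0; 0 0 -30 0 0 0 0; 0 0 -30 0 0 0 0; 0 0 -30 0 0 0 0; 0 0 -30 0 0 0 0")

```text
time_s: 13.42
position: [0.4433, -0.1299, 0.2367]
tool_rot: [[-0.998, 0.059, -0.0], [0.059, 0.998, 0.0], [0.0, 0.0, -1.0]]
ft_force: [0.7, 0.4, -0.1]
grip_width: 0.0854
```

arm_command(rows="0 0 -30 0 0 0 0; 0 0 -26 0 0 0 0; 0 0 -15 0 0 0 0; 0 0 0 0 0 0 0; 0 0 0 0 0 0 0")

```text
time_s: 13.83
position: [0.4394, -0.1994, 0.2364]
tool_rot: [[-0.998, 0.061, -0.001], [0.061, 0.998, 0.001], [0.001, 0.001, -1.0]]
ft_force: [-0.2, 0.1, -0.2]
grip_width: 0.0855
```

Run:
```python
from h import *
o=readout.observe();R=o['tool_rot'];p=o['position']
print(p,R.round(4).tolist(),o['q'].round(1))
im=snap('wrist','w2'); b=snap('top','top5')
W=cv2.resize(im,(640,480),interpolation=cv2.INTER_CUBIC)
cv2.imwrite('pics/w2.png',W[:,:,::-1])
print(proj('wrist',[.438,-.229,.152])*1.25)
```

```text
[ 0.43940741 -0.19943841  0.23640261] [[-0.9982, 0.0608, -0.0005], [0.0608, 0.9982, 0.0006], [0.0006, 0.0006, -1.0]] [ -38.5   15.6   85.8    0.    78.6 -125. ]
[263.02146474 252.78073121]
```

View pics/w2.png

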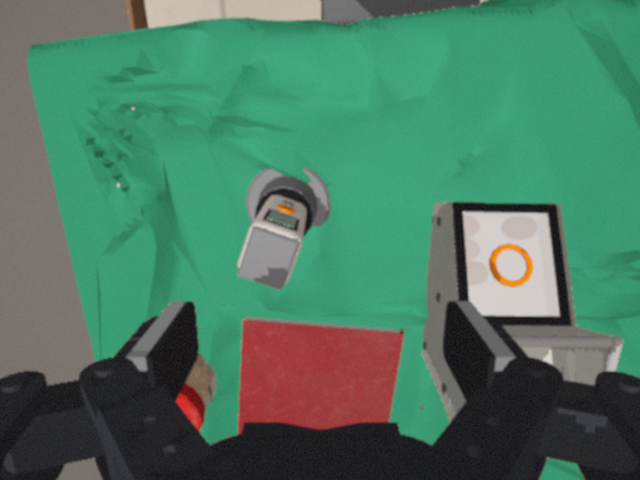

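The wrist view shows the meter top's quad at (251,227), (302,234), (288,287), (238,278), the ring at (511,265) and several acorn blobs behind the glass. The red jar at (190,405) lies beyond and to the right (−y) of the meter.

Run:
```python
from h import *
o=readout.observe();R=o['tool_rot'];p=o['position']
q=[(251,227),(302,234),(288,287),(238,278)]
P=np.array([onz('wrist',u/1.25,v/1.25,.152) for u,v in q]);c=P.mean(0)
print(P.round(4),c, (R.T@(c-p)*1000).round(1))
for i in range(4):
    e=R.T@(P[(i+1)%4]-P[i]); print(np.degrees(np.arctan2(e[1],e[0])).round(1),np.linalg.norm(e))
# ring by colour: wrist and top fresh, side0
def ring(im,box):
    h=cv2.cvtColor(im,cv2.COLOR_BGR2HSV);m=cv2.inRange(h,(5,120,120),(20,255,255));x0,y0,x1,y1=box
    k=np.zeros_like(m);k[y0:y1,x0:x1]=m[y0:y1,x0:x1];pt=cv2.findNonZero(k);e=cv2.minAreaRect(pt);return e,len(pt)
import sys
w,n=ring(cv2.imread('pics/w2.png'),(480,230,545,300));t,nt=ring(cv2.imread('pics/top0.png'),(285,212,310,235));s,ns=ring(cv2.imread('pics/side0.png'),(262,222,295,252))
print(w,t,s)
wr=ray('wrist',w[0][0]/1.25,w[0][1]/1.25);tr=ray('top',*t[0]);sr=ray('side',*s[0])
for a,b in((wr,tr),(wr,sr),(tr,sr)):print(tri(a,b))
# funnel/window frame edge for cell yaw: window frame corners
for u,v in((455,205),(558,206)):print(onz('wrist',u/1.25,v/1.25,.043))
a,b=[onz('wrist',u/1.25,v/1.25,.043) for u,v in((455,205),(558,206))];print('yaw',np.degrees(np.arctan2(-(b-a)[0],(b-a)[1])))
```

```text
[[ 0.4236 -0.2339  0.152 ]
 [ 0.4289 -0.2076  0.152 ]
 [ 0.4583 -0.2174  0.152 ]
 [ 0.4515 -0.2439  0.152 ]] [ 0.44055401 -0.22569796  0.152     ] [ -2.5 -27.3  84.6]
98.2 0.02679141582282354
-165.1 0.03092016071421455
-79.0 0.027398208029648066
16.3 0.02965562316668749
((510.75006103515625, 264.7500305175781), (43.133514404296875, 39.59798049926758), 45.0) ((296.5, 223.0), (8.0, 9.0), 90.0) ((277.0, 235.5), (9.0, 8.0), 90.0)
(array([ 0.48600486, -0.05647177,  0.06620418]), np.float64(0.0007206427883554432))
(array([ 0.48452307, -0.05872638,  0.06818394]), np.float64(0.0026328322146358433))
(array([ 0.48633428, -0.05739024,  0.06226694]), np.float64(0.0017299790777029137))
[ 0.44280499 -0.0932621   0.043     ]
[ 0.44827052 -0.01112214  0.043     ]
yaw -3.8068047438055714
```

arm_command(rows="0 -1 -13 0 0 0 6; 0 -1 -15 0 0 0 6.5; 0 0 0 15 0 0 0; 0 0 0 20 0 0 0; 0 0 0 20 0 0 0", squeeze=45)

```text
time_s: 14.35
position: [0.4389, -0.2263, 0.1813]
tool_rot: [[-0.962, 0.273, 0.001], [0.273, 0.962, -0.001], [-0.001, -0.0, -1.0]]
ft_force: [0.5, -0.9, -0.4]
grip_width: 0.0856
```

arm_command(rows="0 0 0 20 0 0 0; 0 0 0 20 0 0 0; 0 0 0 14 0 0 0; 0 0 0 6 0 0 0; 0.3 0 0 0 0 0 0")

```text
time_s: 14.77
position: [0.4385, -0.2261, 0.1208]
tool_rot: [[-0.962, 0.273, -0.002], [0.273, 0.962, 0.002], [0.002, 0.001, -1.0]]
ft_force: [0.7, -0.2, -0.5]
grip_width: 0.0756
```

arm_command(rows="0.5 0 0 0 0 0 0; 0.6 0 0 0 0 0 0; 0.6 0 0 0 0 0 0")

```text
time_s: 15.02
position: [0.4391, -0.2273, 0.1225]
tool_rot: [[-0.962, 0.274, 0.001], [0.274, 0.962, -0.001], [-0.002, -0.001, -1.0]]
ft_force: [-0.1, -0.1, 0.4]
grip_width: 0.0389
```

arm_command(rows="0.64 0 0 0 0 0 0; 0.68 0 0 0 0 0 0; 0.75 0 0 0 0 0 0; 0.85 0 0 0 0 0 0; 1 0 0 0 0 0 0")

```text
time_s: 15.43
position: [0.439, -0.2275, 0.1226]
tool_rot: [[-0.962, 0.274, 0.001], [0.274, 0.962, -0.001], [-0.002, -0.001, -1.0]]
ft_force: [-1.0, 0.9, 6.2]
grip_width: 0.031
```

arm_command(rows="1 0 0 0 0 0 0; 1 0 0 0 0 0 0; 1 0 0 0 0 0 0")

```text
time_s: 15.68
position: [0.439, -0.2275, 0.1225]
tool_rot: [[-0.962, 0.274, 0.001], [0.274, 0.962, -0.001], [-0.002, -0.001, -1.0]]
ft_force: [-0.1, 0.4, 5.8]
grip_width: 0.0304
```

arm_command(rows="1 0 0 -5 0 0 0; 1 0 0 -10 0 0 0; 1 0 0 -15 0 0 0; 1 0 0 -20 0 0 0; 1 0 0 -20 0 0 0")

```text
time_s: 16.1
position: [0.4384, -0.227, 0.1924]
tool_rot: [[-0.962, 0.274, -0.001], [0.274, 0.962, 0.001], [0.001, 0.001, -1.0]]
ft_force: [0.4, -1.1, -2.1]
grip_width: 0.0305
```

arm_command(rows="1 0 0 -20 0 0 0; 1 0 0 -20 0 0 0; 1 0 0 -12 0 0 0; 1 0 0 -5 0 0 0; 1 0 0 0 0 0 0")

```text
time_s: 16.52
position: [0.4388, -0.2273, 0.2495]
tool_rot: [[-0.962, 0.274, 0.001], [0.274, 0.962, -0.001], [-0.002, -0.001, -1.0]]
ft_force: [0.3, 0.8, -1.1]
grip_width: 0.0305
```

arm_command(rows="1 0 0 0 0 0 0; 1 0 0 0 0 0 0")

```text
time_s: 16.68
position: [0.4383, -0.227, 0.2476]
tool_rot: [[-0.962, 0.274, -0.002], [0.274, 0.962, 0.001], [0.002, 0.001, -1.0]]
ft_force: [-0.3, 0.8, -2.0]
grip_width: 0.0306
```

Run:
```python
from h import *
o=readout.observe();R=o['tool_rot'];p=o['position']
print(p,R.round(4).tolist(),o['q'].round(1),o['grip_width'],o['ft_force'])
b=snap('side','side6');w=snap('wrist','w3')
N=p+R@np.array([0,0,.1145]);print('nose',N,proj('side',N),proj('wrist',N))
x,y=proj('side',N-[0,0,-.06]).astype(int)
B=cv2.resize(b[y-50:y+60,x-55:x+55],(400,400),interpolation=cv2.INTER_CUBIC);print(x-55,y-50)
cv2.imwrite('pics/c7.png',np.hstack([B,cv2.resize(w,(400,300))[:,:],][:1]+[np.vstack([cv2.resize(w,(400,300)),np.zeros((100,400,3),np.uint8)])])[:,:,::-1])
```

```text
[ 0.43834127 -0.22697565  0.24755454] [[-0.9617, 0.2739, -0.0016], [0.2739, 0.9617, 0.0014], [0.0019, 0.0009, -1.0]] [ -41.1   16.2   83.    -0.    80.9 -115.2] 0.030571704819167784 [-0.31673623  0.83894067 -1.99311012]
nose [ 0.4381617  -0.22682037  0.13305479] [322.04097642 258.20598628] [256.79515779 189.12179082]
269 197
```

View pics/c7.png

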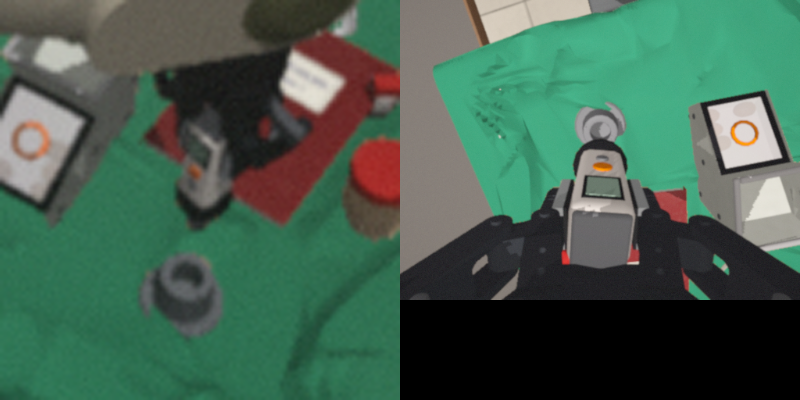

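The side crop shows the nose at (195,225), against a predicted (193,222), so the grasp model holds and the meter is straight in the jaws. Next I'll move in front of and above the window and tilt.

arm_command(rows="1 0 0 0 0 0 -6; 1 0 0 0 0 0 -6.5; 1 3 9 0 0 0 0; 1 6 20 0 0 0 0; 1 6 20 0 0 0 0")

```text
time_s: 17.2
position: [0.4261, -0.1765, 0.2479]
tool_rot: [[-0.998, 0.064, -0.001], [0.064, 0.998, 0.001], [0.001, 0.001, -1.0]]
ft_force: [0.3, 0.9, -1.7]
grip_width: 0.0302
```

arm_command(rows="1 6 20 0 0 0 0; 1 6 20 0 0 0 0; 1 6 20 0 0 0 0; 1 6 20 0 0 0 0; 1 5 20 0 0 0 0")

```text
time_s: 17.62
position: [0.4026, -0.0743, 0.2482]
tool_rot: [[-0.998, 0.063, -0.001], [0.063, 0.998, 0.0], [0.001, 0.0, -1.0]]
ft_force: [1.4, 0.8, -1.2]
grip_width: 0.0309
```

arm_command(rows="1 3 14 0 0 0 0; 1 1 8 0 0 0 0; 1 0 0 0 0 -6 0; 1 0 0 0 0 -6 0; 1 0 0 0 0 -6 0")

```text
time_s: 18.03
position: [0.401, -0.0534, 0.2486]
tool_rot: [[-0.948, 0.061, 0.313], [0.058, 0.998, -0.019], [-0.314, 0.0, -0.95]]
ft_force: [0.7, 0.2, -1.1]
grip_width: 0.0308
```

arm_command(rows="1 0 0 0 0 -6 0; 1 0 0 0 0 -6 0; 1 0 0 0 0 0 0; 1 0 0 0 0 0 0")

```text
time_s: 18.37
position: [0.4002, -0.0538, 0.2484]
tool_rot: [[-0.866, 0.062, 0.496], [0.054, 0.998, -0.03], [-0.497, 0.001, -0.868]]
ft_force: [-0.3, -0.5, -1.9]
grip_width: 0.0303
```

```bash
cat > g.py <<'E'
from h import *
from scipy.spatial.transform import Rotation as Ro
o=readout.observe();R=o['tool_rot'];p=o['position']
ring=np.array([.485,-.057,.064]);a=np.radians(-3.5);cx=np.array([np.cos(a),np.sin(a),0]);wz=-.5*cx+np.array([0,0,.866])
N=p+R@np.array([0,0,.1145])
yt=np.array([-np.sin(a),np.cos(a),0]);zt=-wz;Rt=np.c_[np.cross(yt,zt),yt,zt]
print(o['time_s'],p.round(4),'rot err',Ro.from_matrix(R.T@Rt).as_rotvec(degrees=True).round(2),'to ring in tool mm',(R.T@(ring-N)*1000).round(1),'F',(R.T@o['ft_force']).round(2),o['q'].round(0))
E
python3 g.py
```

```text
18.3667 [ 0.4002 -0.0538  0.2484] rot err [ 0.04 -0.18 -0.08] to ring in tool mm [18.1  1.8 87.6] F [ 1.17 -0.55  1.47] [ -34.   -4.  113.   20.   47. -131.]
```

arm_command(rows="1 6 1 5 0 0 0; 1 8 1 12 0 0 0; 1 4 0 15 0 0 0; 1 0 0 15 0 0 0; 1 0 0 12 0 0 0")

```text
time_s: 18.78
position: [0.4156, -0.0524, 0.1872]
tool_rot: [[-0.866, 0.059, 0.497], [0.051, 0.998, -0.029], [-0.498, 0.001, -0.867]]
ft_force: [0.2, -0.2, -1.9]
grip_width: 0.0306
```

arm_command(rows="1 0 0 6 0 0 0; 1 0 0 3 0 0 0; 1 0 0 0 0 0 0; 1 0 0 0 0 0 0")

```text
time_s: 19.12
position: [0.4196, -0.0527, 0.1809]
tool_rot: [[-0.865, 0.059, 0.499], [0.051, 0.998, -0.029], [-0.5, 0.0, -0.866]]
ft_force: [0.2, 0.5, -1.7]
grip_width: 0.0303
```

```bash
python3 g.py
python3 - <<'E'
from h import *
o=readout.observe();R=o['tool_rot'];p=o['position']
out=[]
for n,f in(('side','s7'),('top','t7'),('wrist','w7')):
    im=snap(n,f);N=p+R@np.array([0,0,.1145]);u=proj(n,N);r=proj(n,[.485,-.057,.064])
    h=35 if n!='wrist' else 90
    c=(u+r)/2; x,y=(c-h).astype(int);x=max(x,0);y=max(0,y)
    print(n,'nose',u.round(1),'ring',r.round(1),'crop',x,y,400/(2*h))
    out.append(cv2.resize(im[y:y+2*h,x:x+2*h],(400,400),interpolation=cv2.INTER_CUBIC) if n!='wrist' else cv2.resize(im[y:y+2*h,x:x+2*h],(200,200)))
cv2.imwrite('pics/c8.png',np.vstack([np.hstack(out[:2]),np.hstack([out[2],np.zeros((200,600,3),np.uint8)])])[:,:,::-1])
E
```

```text
19.1167 [ 0.4196 -0.0527  0.1809] rot err [ 0.07 -0.01  0.11] to ring in tool mm [ 1.6 -0.4 19.5] F [0.75 0.52 1.58] [ -31.    4.  118.   26.   33. -137.]
side nose [275.1 234.2] ring [276.4 235.5] crop 240 199 5.714285714285714
top nose [297.  225.7] ring [296.7 223.2] crop 261 189 5.714285714285714
wrist nose [257.  189.2] ring [256.5 180.6] crop 166 94 2.2222222222222223
```

View pics/c8.png

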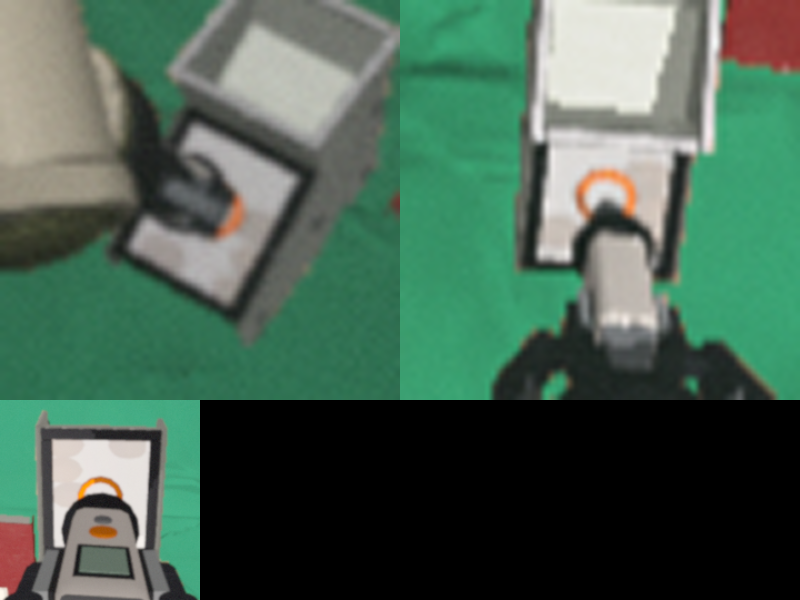

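The last picture shows the nose tip in the top view at (296.9,225.2), against a predicted (297.0,225.7). The ring is at (297.2,223.5) in the top view against a predicted (296.7,223.2), and at about (256.5,181.5) in the wrist view against (256.5,180.6). Everything agrees, so I'll go in slowly.

arm_command(rows="1 0.5 0 4 0 0 0; 1 0.5 0 5 0 0 0; 1 0 0 4 0 0 0; 1 0 0 2 0 0 0; 1 0 0 0 0 0 0")

```text
time_s: 19.68
position: [0.4261, -0.0531, 0.1666]
tool_rot: [[-0.865, 0.059, 0.498], [0.052, 0.998, -0.029], [-0.499, 0.001, -0.867]]
ft_force: [0.5, -0.1, -1.5]
grip_width: 0.0301
```

```bash
python3 g.py
```

```text
19.6833 [ 0.4261 -0.0531  0.1666] rot err [ 0.08 -0.06  0.08] to ring in tool mm [ 0.1 -0.4  3.9] F [ 0.34 -0.07  1.5 ] [ -31.    7.  119.   27.   30. -138.]
```

arm_command(rows="1 0 0 1 0 0 0; 1 0 0 1 0 0 0; 1 0 0 0 0 0 0")

```text
time_s: 19.93
position: [0.4271, -0.0532, 0.1654]
tool_rot: [[-0.865, 0.059, 0.499], [0.051, 0.998, -0.03], [-0.5, 0.0, -0.866]]
ft_force: [-0.7, 0.4, -1.7]
grip_width: 0.0304
```

```bash
python3 g.py
```

```text
19.9333 [ 0.4271 -0.0532  0.1654] rot err [ 0.05 -0.    0.09] to ring in tool mm [ 0.4 -0.3  2.3] F [1.45 0.36 1.14] [ -31.    7.  119.   28.   30. -139.]
```

arm_command(rows="1 0 0 1 0 0 0; 1 0 0 0 0 0 0; 1 0 0 0 0 0 0")

```text
time_s: 20.18
position: [0.4276, -0.0533, 0.1646]
tool_rot: [[-0.864, 0.059, 0.499], [0.051, 0.998, -0.03], [-0.5, -0.0, -0.866]]
ft_force: [-0.4, 0.8, -2.2]
grip_width: 0.0299
```

```bash
python3 g.py
```

```text
20.1833 [ 0.4276 -0.0533  0.1646] rot err [0.05 0.01 0.09] to ring in tool mm [ 0.5 -0.3  1.4] F [1.44 0.76 1.69] [ -31.    7.  119.   28.   30. -139.]
```

arm_command(rows="1 0 0 1 0 0 0; 1 0 0 0 0 0 0; 1 0 0 0 0 0 0")

```text
time_s: 20.43
position: [0.428, -0.0533, 0.1637]
tool_rot: [[-0.865, 0.059, 0.499], [0.051, 0.998, -0.03], [-0.5, -0.0, -0.866]]
ft_force: [0.1, 0.6, -1.8]
grip_width: 0.0305
```

```bash
python3 g.py
```

```text
20.4333 [ 0.428  -0.0533  0.1637] rot err [ 0.05 -0.    0.09] to ring in tool mm [ 0.4 -0.3  0.4] F [0.87 0.56 1.57] [ -31.    7.  119.   28.   29. -139.]
```

arm_command(rows="1 0 0 1 0 0 0; 1 0 0 0 0 0 0; 1 0 0 0 0 0 0")

```text
time_s: 20.68
position: [0.4285, -0.0533, 0.1628]
tool_rot: [[-0.865, 0.059, 0.499], [0.051, 0.998, -0.03], [-0.5, -0.0, -0.866]]
ft_force: [-0.6, -0.7, -2.2]
grip_width: 0.0305
```

arm_command(rows="1 0 0 0 0 0 0")

```text
time_s: 20.77
position: [0.4285, -0.0533, 0.1628]
tool_rot: [[-0.865, 0.059, 0.499], [0.051, 0.998, -0.03], [-0.5, 0.0, -0.866]]
ft_force: [0.2, 0.2, -2.0]
grip_width: 0.0303
```

arm_command(rows="1 0 0 1 0 0 0; 1 0 0 0 0 0 0; 1 0 0 0 0 0 0")

```text
time_s: 21.02
position: [0.429, -0.0534, 0.162]
tool_rot: [[-0.864, 0.059, 0.499], [0.051, 0.998, -0.03], [-0.5, -0.0, -0.866]]
ft_force: [-0.9, -0.1, -1.6]
grip_width: 0.0301
```

arm_command(rows="1 0 0 0 0 0 0")

```text
time_s: 21.1
position: [0.429, -0.0534, 0.162]
tool_rot: [[-0.864, 0.059, 0.499], [0.051, 0.998, -0.03], [-0.5, 0.0, -0.866]]
ft_force: [0.4, -0.0, -0.3]
grip_width: 0.0305
```

arm_command(rows="1 0 0 1 0 0 0; 1 0 0 0 0 0 0; 1 0 0 0 0 0 0")

```text
time_s: 21.35
position: [0.4296, -0.0534, 0.1611]
tool_rot: [[-0.864, 0.059, 0.499], [0.051, 0.998, -0.03], [-0.5, -0.0, -0.866]]
ft_force: [-2.1, 1.1, -0.9]
grip_width: 0.0308
```

arm_command(rows="1 0 0 0 0 0 0")

```text
time_s: 21.43
position: [0.4295, -0.0534, 0.1611]
tool_rot: [[-0.864, 0.059, 0.499], [0.051, 0.998, -0.03], [-0.5, -0.0, -0.866]]
ft_force: [-0.4, 0.0, -0.3]
grip_width: 0.0306
```

```bash
python3 g.py
```

```text
21.4333 [ 0.4295 -0.0534  0.1611] rot err [0.05 0.   0.1 ] to ring in tool mm [ 0.4 -0.3 -2.6] F [ 0.49 -0.02  0.08] [ -31.    8.  119.   28.   29. -139.]
```

arm_command(rows="1 0 0 1 0 0 0; 1 0 0 0 0 0 0; 1 0 0 0 0 0 0")

```text
time_s: 21.68
position: [0.43, -0.0534, 0.1602]
tool_rot: [[-0.865, 0.059, 0.499], [0.051, 0.998, -0.03], [-0.5, 0.0, -0.866]]
ft_force: [-2.0, -0.3, 0.4]
grip_width: 0.0305
```

arm_command(rows="1 0 0 0 0 0 0")

```text
time_s: 21.77
position: [0.43, -0.0534, 0.1603]
tool_rot: [[-0.865, 0.059, 0.499], [0.051, 0.998, -0.03], [-0.5, -0.0, -0.866]]
ft_force: [-0.5, -0.1, -0.3]
grip_width: 0.0304
```

arm_command(rows="1 0 0 1 0 0 0; 1 0 0 0 0 0 0; 1 0 0 0 0 0 0")

```text
time_s: 22.02
position: [0.4305, -0.0534, 0.1594]
tool_rot: [[-0.864, 0.059, 0.499], [0.051, 0.998, -0.03], [-0.5, 0.0, -0.866]]
ft_force: [-1.0, 0.3, -0.1]
grip_width: 0.0301
```

arm_command(rows="1 0 0 0 0 0 0")

```text
time_s: 22.1
position: [0.4305, -0.0535, 0.1594]
tool_rot: [[-0.865, 0.059, 0.499], [0.051, 0.998, -0.03], [-0.5, -0.0, -0.866]]
ft_force: [-0.3, 0.3, 0.1]
grip_width: 0.0306
```

arm_command(rows="1 0 0 0 0 0 0")

```text
time_s: 22.18
position: [0.4305, -0.0534, 0.1594]
tool_rot: [[-0.864, 0.059, 0.499], [0.051, 0.998, -0.03], [-0.5, -0.0, -0.866]]
ft_force: [-1.9, 0.2, 0.5]
grip_width: 0.0305
```

arm_command(rows="1 0 0 0 0 0 0")

```text
time_s: 22.27
position: [0.4305, -0.0534, 0.1594]
tool_rot: [[-0.865, 0.059, 0.499], [0.051, 0.998, -0.03], [-0.5, -0.0, -0.866]]
ft_force: [-1.5, -0.2, 0.5]
grip_width: 0.0303
```

arm_command(rows="1 0 0 0 0 0 0")

```text
time_s: 22.35
position: [0.4305, -0.0535, 0.1594]
tool_rot: [[-0.864, 0.059, 0.499], [0.051, 0.998, -0.03], [-0.5, -0.0, -0.866]]
ft_force: [-1.2, -0.4, 0.7]
grip_width: 0.0303
```

```bash
python3 g.py
```

```text
22.35 [ 0.4305 -0.0535  0.1594] rot err [0.05 0.   0.09] to ring in tool mm [ 0.4 -0.3 -4.6] F [ 0.64 -0.49 -1.21] [ -30.    8.  119.   28.   29. -139.]
```

arm_command(rows="1 0 0 1 0 0 0; 1 0 0 0.3 0 0 0; 1 0 0 0 0 0 0; 1 0 0 0 0 0 0; 1 0 0 0 0 0 0")

```text
time_s: 22.77
position: [0.4312, -0.0535, 0.1583]
tool_rot: [[-0.864, 0.059, 0.499], [0.051, 0.998, -0.03], [-0.5, -0.0, -0.866]]
ft_force: [-1.9, -0.0, 1.9]
grip_width: 0.0304
```

```bash
python3 - <<'E'
from h import *
f=[]
for i in range(14):
    eyes.get_image('wrist' if i else 'top');o=readout.observe();f.append(o['tool_rot'].T@o['ft_force'])
print(np.mean(f,0),np.std(f,0),abs(o['qvel']).max())
E
python3 g.py
python3 - <<'E'
from h import *
# tray check on riser: pouring-lip corners / bright floor extents in a fresh top view
a=snap('top','t9')[175:270,165:245];h=cv2.cvtColor(a,cv2.COLOR_RGB2HSV)
m=((h[:,:,1]<45)&(h[:,:,2]>120)).astype(np.uint8);c=max(cv2.findContours(m,0,2)[0],key=cv2.contourArea)
r=cv2.minAreaRect(c);print(r,onz('top',r[0][0]+165,r[0][1]+175,.045))
E
```

```text
[ 0.92537558  0.12146584 -1.49641968] [0.53551094 0.55625892 0.38349831] 0.0849386675979275
23.4667 [ 0.4312 -0.0535  0.1582] rot err [ 0.05 -0.    0.09] to ring in tool mm [ 0.4 -0.3 -5.9] F [ 0.61 -0.7  -1.86] [ -30.    8.  119.   29.   28. -139.]
((37.74310302734375, 58.36724090576172), (38.87397766113281, 20.259098052978516), 3.3664608001708984) [0.45267433 0.24131166 0.045     ]
```

The push is about 3.05 N, which is half-way in, and the tray sits where I put it. Handing in.

```bash
python3 -c "
from rig import env
print(env.close_job())"
```

```text
the job is handed in; nothing more can be done
None
```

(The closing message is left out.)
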